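# Tighten the loaded glue press to its click

## Task

One of the two small glue presses holds a freshly glued sandwich of boards. Turn that press's orange ratchet knob clockwise until the plate is tight on the boards and the knob slips and clicks, go on for a click or two so that you are sure, and let go. Do not turn the knob of the empty press.

Things in the scene. Friction and masses are not known exactly. Their poses are not given: they have to be found in the camera images.
- knob_grip (a point): Orange ratchet knob on the LOADED press (dark, yellow and light boards stacked in it; fixed blue-green press 140 x 150 mm). Grip bar 56 long, 18 wide, 166 to 202 mm above the table, white line on one half, on a 48 mm orange disc (top 166). Point on the vertical turning axis in the bar, 190 mm up; x along the bar to the white line, y across it, z up; turns with the bar. Pinch the 18 mm from above.
- screw (a joint): Angle (rad) of the loaded press's screw and its aluminium collar (66 mm across, top at 153 mm, under the orange disc; black tick). Grows clockwise seen from above; at 1.2 the plate is hard on the boards and it stops. Starts at 0.45 to 0.85, so 0.35 to 0.75 rad short. Plate sinks 6 mm per rad. Friction 0.03 N m.
- clutch (a joint): Slip (rad) of the orange knob past the screw: 0 at the start and while the screw turns (collar tick in line with the knob's white line); grows as the knob goes on clockwise once the screw is tight. Slips at a steady 0.15 N m with no jerk to feel; one click is 15 degrees (0.26 rad) of slip. Turned anticlockwise, the knob takes the screw back.
- spare_bar_tip (a point): Near the white-lined end of the grip bar on the EMPTY press (same shape, size and colours, no boards in it), 26 mm from that knob's vertical axis, 199 mm above the table. Its knob must stay unturned. x along the bar, outwards; z up. Both presses: crossbar 36 x 150 mm, top 141 mm above the table.

How it is judged (in metres and radians):
At the end, for the whole second after the job is handed in: The loaded press's screw is tight (screw above 1.14 rad, within 0.06 rad of its stop), its orange knob has slipped at least 0.2 rad past it, and both are at rest (value of joint screw above 1.14 rad and value of joint clutch above 0.2 rad and velocity of joint each of screw, clutch below 0.05 rad/s); the robot touches nothing.
It fails at once if the knob of the empty press has been turned (its bar's end moved by more than 8 mm, about 18 degrees) (distance of spare_bar_tip from where it was at the start of the episode above 0.008 m).
It also fails if it takes over 32 s, if anything falls off the work surface, if the arm or the gripper's body presses on something with over 40 N, if the wrist force passes 120 N, or if a joint passes its speed limit or range.

## Robot

A 6-joint arm with a two-finger parallel gripper is mounted at the origin on the work surface. World frame = base frame: x ahead of the robot, y to its left, z up, the work surface at z = 0. Lengths are in m, angles in degrees, forces in N, time in s.
With the tool pointing down it reaches from about 0.275 to 0.825 m from the base axis. Payload 4.9 kg.
Tool frame: the origin (TCP) lies between the finger pads; the fingertips stand 11 mm ahead of it and the grasp point (between the pads) lies 8 mm behind it (tips_ahead is the distance from the TCP to the fingertips, in m); z points along the fingers, x is the direction in which the jaws open and shut, and the axes are right-handed (so a half turn about z gives the same grasp; the last joint's range is limited). The gripper opens to 85 mm and grips with 20 to 120 N. Pads are 22 mm wide; open, the fingers measure 114 mm over their backs; the gripper's body (76 mm by 85 mm) begins 54 mm behind the grasp point. The pads swing forward as they close: fully open they stand 13 mm farther back than shut.
Start: joints at [-72.319, 18.69, -11.035, 60.275, 0, 82.311], TCP at [0.236, -0.497, 0.242] pointing down, gripper open.
Joint ranges: [-152.03, 152.03], [-55.5, 102.48], [-74.3, 77.21], [-110.64, 120.58], [-84.22, 78.4], [-180, 180]. Speed limits (degrees/s): [147.25, 147.25, 180, 180, 180, 180].

## Interface

Orientations are given as [roll, pitch, yaw] about the fixed x, y, z axes, in that order (R = Rz(yaw) Ry(pitch) Rx(roll)).
In Python, from bench import observe, read_camera, camera_model, finish_job, tips_ahead gives the robot as it stands.
- The arm moves only by the tool send_rows, never from a script. Its argument "plan" is a list of rows, each an object with "hand": the opening, from 0 (shut) to 1 (fully open); "travel": the shift along the tool's x, y, z in cm, a list of three; "turn": the turn about the tool's z in rad. A call has 1 to 12 rows; each row shifts and turns the commanded pose from where the row before left it, along the tool's axes as they then stand; what a row does not reach is not made up. A row lasts 1/12 s, in which the tool goes at most 41.7 mm and 7.16 degrees, less where a joint would pass 70% of its speed; a pose out of reach is approached as far as the arm can. A call is refused whole if a number of a shift passes 4.17 or a number of a turn 0.125, either way. A call with a gripper value outside its range is refused whole. The fingers move at their own pace and stop on an object; "force" is the grip in N (left out, the last holds). Time passes only in rows, so rows that do not move let the fingers close. It gives the time, the measured TCP pose, the force and the opening at its end, in the units of the state.
- observe(): the state, without advancing time (a new reading comes with each control period).
- read_camera(name): name is "scene" or "top" or "wrist"; returns (picture, depth): 420x560x3 uint8, red, green, blue; 420x560 float32, m along the optical axis (not along the pixel's ray), 0 where there is no reading.
- camera_model(name): a dict with "mtx" (3x3 intrinsics, pixels), "xyz" and "attitude" of the camera in the world; the wrist camera has in their place "mount" (4x4, takes a point from camera to tool coordinates, whose origin is the TCP and whose axes are the tool frame's). Camera axes: x right, y down, z forward; pixel columns grow to the right and rows downward; lengths in m; the calibration is good to about 2 mm. A picture is of the moment at which its call begins: read the wrist's pose just before it. camera_model takes no time and is no camera call.
- finish_job(): hands the job in, once; it reports no verdict.
The state is a dict: "time_s": time; "joints": joint angles; "joint_vel": joint speeds; "tau": joint torques, N m; "position": TCP position; "orientation": TCP orientation; "contact_force": force on the tool from outside, world axes, zero at the start; "wrist_torque": the same for the moment, N m; "grip_width": finger opening in m.
Only numpy, scipy, OpenCV 4.12 (cv2) and the standard library are available. Lean on these libraries where they do the work, as an engineer would, in place of code of your own. Each camera call takes 0.05 s, during which the arm holds its last target.

## Working session

There is one attempt and no reset: what is moved stays moved. The work goes in short steps, Python scripts to look and compute and a tool call to move; the robot and the scene stay as the last step left them, time stands still between calls to the robot, and variables do not carry over. Pictures are saved under pics/ and viewed, and the job is handed in when it is done.

Besides the shell and the picture viewer there is one more tool, called in YAML: its name, and indented under it one key for each argument. send_rows: Moves the arm, as the interface text tells. Its arguments: {"type":"object","properties":{"plan":{"type":"array","items":{"type":"object","properties":{"hand":{"type":"number"},"travel":{"type":"array","items":{"type":"number"}},"turn":{"type":"number"}}}},"force":{"type":"number"}},"required":["plan"]}

```bash
mkdir -p pics; ls; python3 - <<'E'
from bench import *
import cv2,numpy as np
s=observe();print(s);print(tips_ahead if not callable(tips_ahead) else tips_ahead())
for n in("scene","top"):
    p,d=read_camera(n);np.savez(f"pics/{n}0.npz",p=p,d=d);cv2.imwrite(f"pics/{n}0.png",p[:,:,::-1]);print(n,camera_model(n))
print(camera_model("wrist"))
E
```

```text
pics
{'time_s': 0.0, 'joints': array([-7.23178064e+01,  1.87312855e+01, -1.10930836e+01,  6.02750810e+01,
        3.49913720e-04,  8.23091701e+01]), 'joint_vel': array([ 0.01365193,  0.07911508, -0.03592775,  0.02618948, -0.03377624,
       -0.01033143]), 'tau': array([-5.62116074e-04, -4.43398368e+01,  2.62439167e+01,  1.53589051e-02,
       -9.42830820e-05,  2.07561413e-05]), 'position': array([ 0.23550097, -0.49639381,  0.24150318]), 'orientation': array([-1.79986344e+02,  9.85086507e-02, -6.46269650e+01]), 'contact_force': array([-0.68289816,  0.0416576 , -0.09598914]), 'wrist_torque': array([ 0.05860522,  0.0177603 , -0.00055447]), 'grip_width': 0.08556044608496645}
0.011
scene {'mtx': array([[385.14429416,   0.        , 276.69808159],
       [  0.        , 385.14429416, 211.69811812],
       [  0.        ,   0.        ,   1.        ]]), 'xyz': array([0.91176706, 0.23175592, 0.6975836 ]), 'attitude': array([-137.93545503,    0.58616501,  123.69226299])}
top {'mtx': array([[521.92095248,   0.        , 279.29836568],
       [  0.        , 521.92095248, 201.78638812],
       [  0.        ,   0.        ,   1.        ]]), 'xyz': array([0.47475164, 0.00900957, 1.1689271 ]), 'attitude': array([-175.41795548,   -0.76525929,  -88.93537303])}
{'mtx': array([[373.9394932 ,   0.        , 279.42233259],
       [  0.        , 373.9394932 , 203.99260782],
       [  0.        ,   0.        ,   1.        ]]), 'mount': array([[ 9.99998251e-01, -1.65643805e-03,  8.68498571e-04,
         7.70584152e-04],
       [ 1.33390461e-03,  9.57139110e-01,  2.89625526e-01,
        -7.30164578e-02],
       [-1.31102069e-03, -2.89623861e-01,  9.57139645e-01,
        -1.31397431e-01],
       [ 0.00000000e+00,  0.00000000e+00,  0.00000000e+00,
         1.00000000e+00]])}
```

View pics/scene0.png

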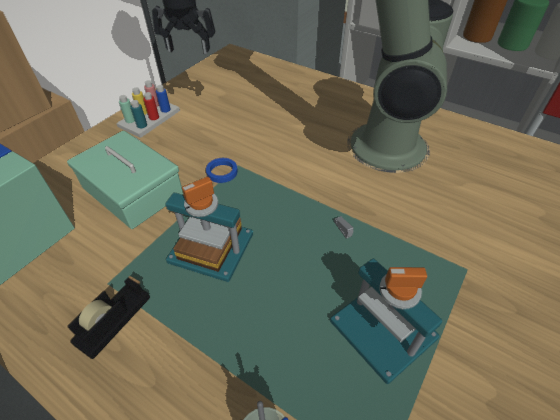

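View pics/top0.png

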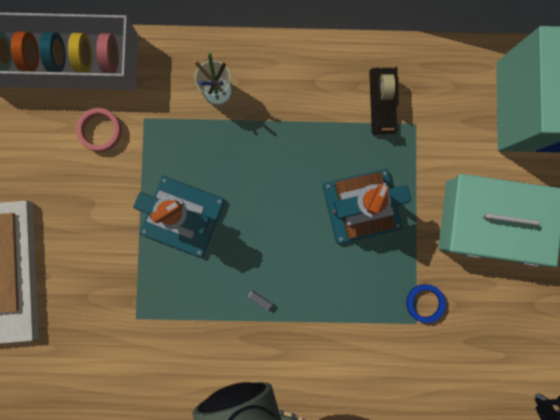

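The loaded press, with the brown and yellow boards, is on the right in the top view (knob near 375,200) and on the left in the scene view (knob near 200,195). The empty press is at (168,212) in the top view. Next I'll measure the knob.

```bash
cat > h.py <<'E'
import numpy as np,cv2
from scipy.spatial.transform import Rotation as R
from bench import *
def cam(n,state=None):
    m=camera_model(n)
    if n=="wrist":
        T=np.eye(4);T[:3,:3]=R.from_euler('xyz',state['orientation'],degrees=True).as_matrix();T[:3,3]=state['position']
        return m['mtx'],T@m['mount']
    T=np.eye(4);T[:3,:3]=R.from_euler('xyz',m['attitude'],degrees=True).as_matrix();T[:3,3]=m['xyz'];return m['mtx'],T
def plane(K,T,uv,z):
    uv=np.atleast_2d(uv).astype(float);r=np.c_[uv,np.ones(len(uv))]@np.linalg.inv(K).T@T[:3,:3].T
    return T[:3,3]+r*((z-T[2,3])/r[:,2])[:,None]
def cloud(K,T,d):
    v,u=np.mgrid[:d.shape[0],:d.shape[1]];r=np.stack([u,v,np.ones_like(u)],-1)@np.linalg.inv(K).T
    return (r*d[...,None])@T[:3,:3].T+T[:3,3]
def orange(p):
    h=cv2.cvtColor(p,cv2.COLOR_RGB2HSV);return (h[...,0]<14)&(h[...,1]>170)&(h[...,2]>110)
E
python3 - <<'E'
from h import *
for n in("top","scene"):
    f=np.load(f"pics/{n}0.npz");p,d=f['p'],f['d'];K,T=cam(n);P=cloud(K,T,d)
    m=orange(p)&(d>0)
    k,l,st,c=cv2.connectedComponentsWithStats(m.astype(np.uint8))
    for i in range(1,k):
        if st[i,4]<80:continue
        q=P[l==i]; print(n,c[i],st[i],q.mean(0).round(3),np.percentile(q[:,2],[2,50,98]).round(3))
        near=(np.hypot(*(P[...,:2]-np.median(q,0)[:2]).transpose(2,0,1))<.04)
        b=near&(P[...,2]>.190)
        pts=P[b]; 
        if len(pts)<10: continue
        vu=np.argwhere(b)[:,::-1]; pp=plane(K,T,vu,.202)[:,:2]
        r=cv2.minAreaRect(pp.astype(np.float32)*1000);w,V=np.linalg.eigh(np.cov(pp.T));print('  bar',b.sum(),pp.mean(0).round(4),r,np.degrees(np.arctan2(V[1,1],V[0,1])))
        wh=b&~orange(p);print('  nonorange',wh.sum(),plane(K,T,np.argwhere(wh)[:,::-1],.202).mean(0) if wh.any() else'')
    if n=="top":
        cv2.imwrite("pics/topz.png",cv2.resize(p[150:250,325:425,::-1],(600,600),interpolation=cv2.INTER_CUBIC))
    else: cv2.imwrite("pics/scz.png",cv2.resize(p[160:280,150:270,::-1],(600,600),interpolation=cv2.INTER_CUBIC))
E
```

```text
top [16.55066079 43.00440529] [ 11  32  13  24 227] [0.888 0.558 0.088] [0.077 0.089 0.094]
top [373.39941691 199.71428571] [364 184  22  29 343] [ 0.561 -0.181  0.187] [0.163 0.198 0.204]
  bar 306 [ 0.5624 -0.1877] ((562.6326904296875, -187.54661560058594), (19.496309280395508, 56.83211135864258), 66.69522857666016) 156.29820518252833
  nonorange 114 [ 0.57130522 -0.1943003   0.202     ]
top [160.70879121 210.82417582] [151 201  21  20 182] [0.532 0.218 0.194] [0.163 0.201 0.204]
  bar 310 [0.5321 0.2089] ((531.7368774414062, 208.81463623046875), (19.517011642456055, 56.31316375732422), 32.480857849121094) 122.07797014691468
  nonorange 162 [0.53557511 0.20122243 0.202     ]
scene [151.25268817 108.69354839] [143  97  16  23 186] [ 0.288 -0.645  0.049] [0.015 0.05  0.08 ]
scene [200.08125 193.93125] [184 177  30  33 640] [ 0.568 -0.178  0.18 ] [0.157 0.18  0.202]
  bar 299 [ 0.569  -0.1809] ((569.0438232421875, -180.3477325439453), (27.988771438598633, 56.935401916503906), 67.50868225097656) 157.9875845159341
  nonorange 87 [ 0.57495372 -0.19081691  0.202     ]
scene [406.85176471 282.69764706] [388 268  39  32 850] [0.541 0.219 0.182] [0.158 0.182 0.202]
  bar 494 [0.5389 0.2131] ((539.399658203125, 213.2854461669922), (23.075239181518555, 57.62986755371094), 33.29852294921875) 124.42479220404526
  nonorange 159 [0.54060729 0.20163855 0.202     ]
```

View pics/topz.png

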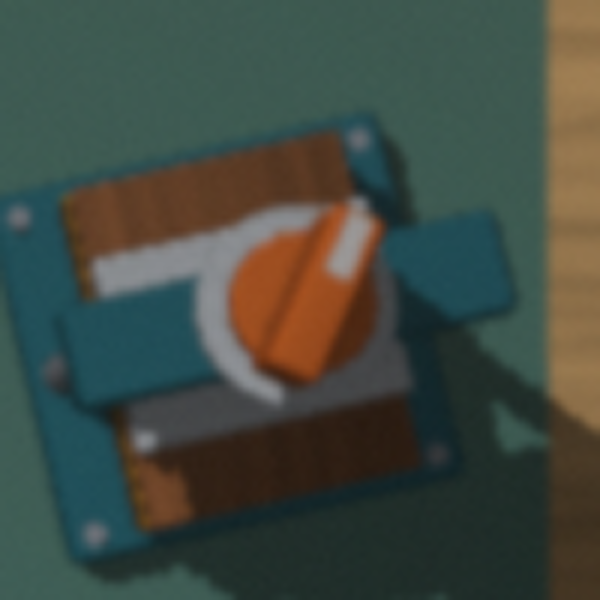

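View pics/scz.png

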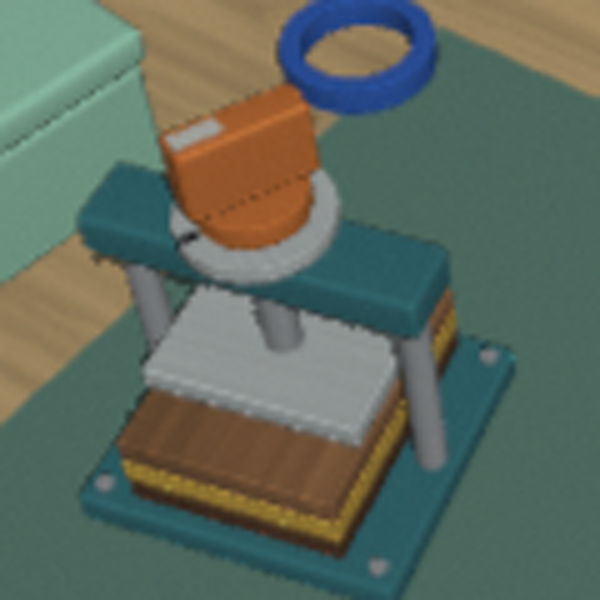

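```bash
python3 - <<'E'
from h import *
f=np.load("pics/top0.npz");K,T=cam("top");P=cloud(K,T,f['d'])
for u,v in[(500,220),(480,190),(470,250),(515,218),(384,90),(426,285)]:print(u,v,P[v,u].round(3))
m=(P[...,0]>.2)&(P[...,0]<.7)&(P[...,1]<-.05)&(P[...,1]>-.6)
print(np.percentile(P[m][:,2],[99,99.9,100]))
E
```

```text
500 220 [ 0.532 -0.461  0.096]
480 190 [ 0.594 -0.421  0.094]
470 250 [ 0.469 -0.397  0.098]
515 218 [ 0.536 -0.481  0.12 ]
384 90 [ 0.807 -0.224  0.076]
426 285 [ 0.39  -0.33   0.016]
[0.20252842 0.33381221 0.35002694]
```

send_rows:
  plan:
    - {"hand": 1,"travel": [0,0,-2.5],"turn": 0}
    - {"hand": 1,"travel": [0,0,-2.5],"turn": 0}
  force: 40

```text
time_s: 0.27
position: [0.2352, -0.4955, 0.2909]
orientation: [-180.0, 0.3, -64.6]
contact_force: [1.5, -0.1, 0.1]
grip_width: 0.0859
```

send_rows:
  plan:
    - {"hand": 1,"travel": [-1.16,-3.56,0],"turn": 0}
    - {"hand": 1,"travel": [-1.16,-3.56,0],"turn": 0}
    - {"hand": 1,"travel": [-1.16,-3.56,0],"turn": 0}
    - {"hand": 1,"travel": [-1.16,-3.56,0],"turn": 0}
    - {"hand": 1,"travel": [-1.16,-3.56,0],"turn": 0}
    - {"hand": 1,"travel": [-1.16,-3.56,0],"turn": 0}
    - {"hand": 1,"travel": [-1.16,-3.56,0],"turn": 0}
    - {"hand": 1,"travel": [-1.16,-3.56,0],"turn": 0}
    - {"hand": 1,"travel": [-1.16,-3.56,0],"turn": 0}
    - {"hand": 1,"travel": [-1.16,-3.56,0],"turn": 0}
    - {"hand": 1,"travel": [-1.16,-3.56,0],"turn": 0}
    - {"hand": 1,"travel": [-1.16,-3.56,0],"turn": 0}

```text
time_s: 1.27
position: [0.5629, -0.1865, 0.2919]
orientation: [180.0, 0.0, -64.6]
contact_force: [-0.1, -0.5, 0.1]
grip_width: 0.0855
```

send_rows:
  plan:
    - {"hand": 1,"travel": [0,0,0],"turn": -0.12}
    - {"hand": 1,"travel": [0,0,0],"turn": -0.12}
    - {"hand": 1,"travel": [0,0,0],"turn": -0.12}
    - {"hand": 1,"travel": [0,0,0],"turn": -0.12}
    - {"hand": 1,"travel": [0,0,0],"turn": -0.12}
    - {"hand": 1,"travel": [0,0,0],"turn": -0.12}
    - {"hand": 1,"travel": [0,0,0],"turn": -0.12}
    - {"hand": 1,"travel": [0,0,0],"turn": -0.12}
    - {"hand": 1,"travel": [0,0,0],"turn": -0.12}
    - {"hand": 1,"travel": [0,0,0],"turn": -0.12}

```text
time_s: 2.1
position: [0.5618, -0.188, 0.2917]
orientation: [-180.0, 0.1, 4.5]
contact_force: [0.3, 0.0, 0.5]
grip_width: 0.0853
```

send_rows:
  plan:
    - {"hand": 1,"travel": [0,0,0],"turn": -0.12}
    - {"hand": 1,"travel": [0,0,0],"turn": -0.12}
    - {"hand": 1,"travel": [0,0,0],"turn": -0.12}
    - {"hand": 1,"travel": [0,0,0],"turn": -0.12}
    - {"hand": 1,"travel": [0,0,0],"turn": -0.12}
    - {"hand": 1,"travel": [0,0,0],"turn": -0.12}
    - {"hand": 1,"travel": [0,0,0],"turn": -0.12}
    - {"hand": 1,"travel": [0,0,0],"turn": -0.12}
    - {"hand": 1,"travel": [0,0,0],"turn": -0.12}
    - {"hand": 1,"travel": [0,0,0],"turn": 0}
    - {"hand": 1,"travel": [0,0,0],"turn": 0}

```text
time_s: 3.02
position: [0.5618, -0.1881, 0.2919]
orientation: [-180.0, -0.0, 65.8]
contact_force: [-0.4, 0.3, -0.4]
grip_width: 0.0852
```

```bash
cat > look.py <<'E'
from h import *
import sys
s=observe();p,d=read_camera("wrist");K,T=cam("wrist",s);P=cloud(K,T,d)
cv2.imwrite(f"pics/{sys.argv[1]}.png",p[:,:,::-1]);np.savez(f"pics/{sys.argv[1]}.npz",p=p,d=d)
print(s['joints'].round(1),s['position'].round(4),s['orientation'].round(2),s['time_s'])
b=(P[...,2]>.195)&(P[...,2]<.208)&(np.hypot(P[...,0]-.5626,P[...,1]+.1876)<.045)
q=plane(K,T,np.argwhere(b)[:,::-1],.202)[:,:2]
if len(q)>10: print('bar',b.sum(),np.median(P[b][:,2]),cv2.minAreaRect(q.astype(np.float32)*1000))
E
python3 look.py w1
```

```text
[-25.6  21.9   0.9  69.1   0.   -1.5] [ 0.5618 -0.1881  0.2919] [-179.95   -0.     65.83] 3.0167
bar 2431 0.20168472253597677 ((561.3792724609375, -187.09228515625), (17.65637969970703, 55.9011116027832), 66.54022216796875)
```

View pics/w1.png

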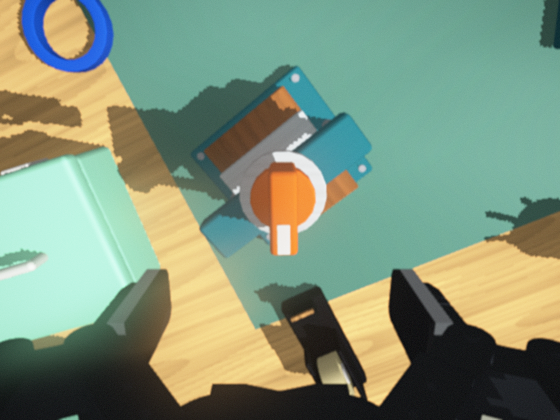

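The wrist view shows the loaded knob at (284,200) with its white line toward the bottom. The bar measures 17.7 x 55.9 mm at z 0.202, which matches the given size. I'll go down and grip it.

send_rows:
  plan:
    - {"hand": 1,"travel": [0.08,-0.08,2],"turn": -0.012}
    - {"hand": 1,"travel": [0,0,2.5],"turn": 0}
    - {"hand": 1,"travel": [0,0,2.5],"turn": 0}
    - {"hand": 1,"travel": [0,0,2],"turn": 0}
    - {"hand": 1,"travel": [0,0,1.2],"turn": 0}
    - {"hand": 1,"travel": [0,0,0.6],"turn": 0}
    - {"hand": 1,"travel": [0,0,0],"turn": 0}
    - {"hand": 1,"travel": [0,0,0],"turn": 0}

```text
time_s: 3.73
position: [0.5618, -0.1872, 0.1847]
orientation: [180.0, 0.0, 66.6]
contact_force: [-0.2, 0.5, -0.2]
grip_width: 0.0853
```

send_rows:
  plan:
    - {"hand": 0.15,"travel": [0,0,0],"turn": 0}
    - {"hand": 0.1,"travel": [0,0,0],"turn": 0}
    - {"hand": 0,"travel": [0,0,0],"turn": 0}
    - {"hand": 0,"travel": [0,0,0],"turn": 0}
    - {"hand": 0,"travel": [0,0,0],"turn": 0}
    - {"hand": 0,"travel": [0,0,0],"turn": 0}
    - {"hand": 0,"travel": [0,0,0],"turn": 0}
    - {"hand": 0,"travel": [0,0,0],"turn": 0}
    - {"hand": 0,"travel": [0,0,0],"turn": 0}
    - {"hand": 0,"travel": [0,0,0],"turn": 0}
    - {"hand": 0,"travel": [0,0,0],"turn": 0}
    - {"hand": 0,"travel": [0,0,0],"turn": 0}
  force: 40

```text
time_s: 4.73
position: [0.5622, -0.1862, 0.1848]
orientation: [180.0, -0.1, 66.7]
contact_force: [0.6, 4.9, 5.2]
grip_width: 0.0173
```

```bash
python3 look.py w2; python3 -c "
from h import *
s=observe();print(s['contact_force'],s['wrist_torque'],s['grip_width'])"
```

```text
[-25.5  25.5  -9.5  54.9   0.1  -2.3] [ 0.5622 -0.1862  0.1848] [ 1.7995e+02 -1.1000e-01  6.6730e+01] 4.7333
bar 8362 0.20171422203986356 ((560.3534545898438, -184.80264282226562), (56.52576446533203, 41.6082878112793), 2.7285659313201904)
[1.9407622  5.42140024 4.40903031] [ 1.02086871 -0.16094342 -0.07625185] 0.017143642027850813
```

View pics/w2.png

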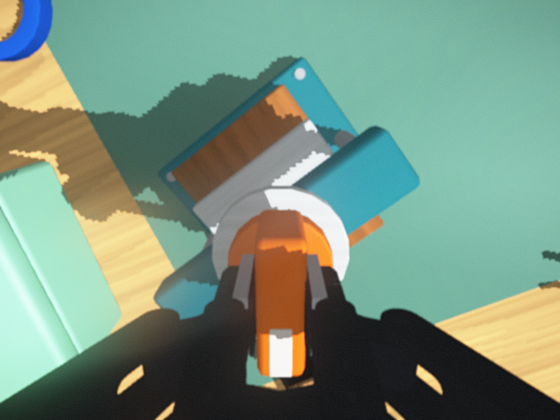

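The grip holds at 17 mm wide. Next I'll turn clockwise (positive about tool z), with a small centring shift.

send_rows:
  plan:
    - {"hand": 0,"travel": [0.1,0,0],"turn": 0.03}
    - {"hand": 0,"travel": [0,0,0],"turn": 0.06}
    - {"hand": 0,"travel": [0,0,0],"turn": 0.06}
    - {"hand": 0,"travel": [0,0,0],"turn": 0.06}

```text
time_s: 5.12
position: [0.5623, -0.1859, 0.1848]
orientation: [180.0, -0.0, 54.5]
contact_force: [0.5, 3.2, 6.1]
grip_width: 0.0176
```

```bash
python3 -c "
from h import *
s=observe();print(s['contact_force'],s['wrist_torque'],s['grip_width'],s['orientation'])"
```

```text
[0.50177424 3.21714607 6.0898331 ] [0.66344401 0.02750304 0.08156053] 0.017579773442536882 [ 1.79966186e+02 -3.61312800e-02  5.45191419e+01]
```

send_rows:
  plan:
    - {"hand": 0,"travel": [0,0,0],"turn": 0.06}
    - {"hand": 0,"travel": [0,0,0],"turn": 0.06}
    - {"hand": 0,"travel": [0,0,0],"turn": 0.06}
    - {"hand": 0,"travel": [0,0,0],"turn": 0.06}
    - {"hand": 0,"travel": [0,0,0],"turn": 0.06}
    - {"hand": 0,"travel": [0,0,0],"turn": 0.06}
    - {"hand": 0,"travel": [0,0,0],"turn": 0.06}
    - {"hand": 0,"travel": [0,0,0],"turn": 0.06}
    - {"hand": 0,"travel": [0,0,0],"turn": 0.06}
    - {"hand": 0,"travel": [0,0,0],"turn": 0.06}

```text
time_s: 5.95
position: [0.5627, -0.1855, 0.1849]
orientation: [-180.0, -0.1, 20.2]
contact_force: [0.7, 4.3, 4.1]
grip_width: 0.017
```

```bash
python3 look.py w3;python3 -c "
from h import *
s=observe();print(s['contact_force'],s['wrist_torque'],s['grip_width'],s['orientation'])"
```

```text
[-25.4  25.5  -9.5  54.9   0.1  44.4] [ 0.5627 -0.1855  0.1849] [-1.7998e+02 -1.1000e-01  2.0170e+01] 5.95
bar 8368 0.20168048442789166 ((563.0816040039062, -183.9709930419922), (41.42746353149414, 56.264652252197266), 46.19521713256836)
[1.70415819 4.73101009 4.24050447] [ 0.94759447 -0.25201621 -0.0642314 ] 0.017302411155376247 [-1.79979503e+02 -1.09980180e-01  2.00673936e+01]
```

View pics/w3.png

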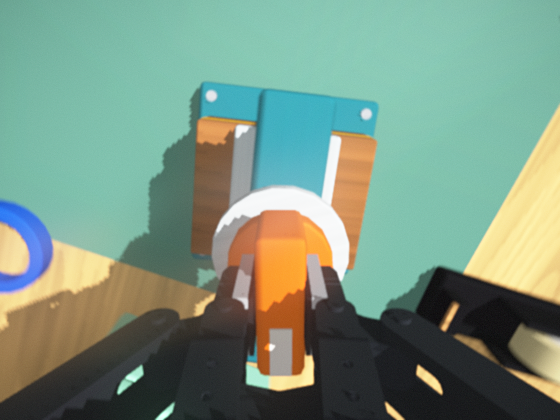

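The knob has followed the tool (bar still aligned between the pads, white line at 281,350). I've turned about 0.8 rad so far. The worst case needs 0.95 rad, so I'll go to about 1.3.

send_rows:
  plan:
    - {"hand": 0,"travel": [0,0,0],"turn": 0.06}
    - {"hand": 0,"travel": [0,0,0],"turn": 0.06}
    - {"hand": 0,"travel": [0,0,0],"turn": 0.06}
    - {"hand": 0,"travel": [0,0,0],"turn": 0.06}
    - {"hand": 0,"travel": [0,0,0],"turn": 0.06}
    - {"hand": 0,"travel": [0,0,0],"turn": 0.06}
    - {"hand": 0,"travel": [0,0,0],"turn": 0.06}
    - {"hand": 0,"travel": [0,0,0],"turn": 0.06}
    - {"hand": 0,"travel": [0,0,0],"turn": 0}
    - {"hand": 0,"travel": [0,0,0],"turn": 0}

```text
time_s: 6.83
position: [0.5631, -0.1855, 0.1849]
orientation: [-179.9, -0.1, -7.1]
contact_force: [2.9, 5.4, 3.6]
grip_width: 0.0172
```

```bash
python3 look.py w4;python3 - <<'E'
from h import *
s=observe();print(s['contact_force'],s['wrist_torque'],s['grip_width'],s['orientation'])
p,d=read_camera("scene");cv2.imwrite("pics/sc4.png",cv2.resize(p[120:280,120:280,::-1],(600,600),interpolation=cv2.INTER_CUBIC))
E
```

```text
[-25.4  25.5  -9.5  54.9   0.1  71.7] [ 0.5631 -0.1855  0.1849] [-1.7991e+02 -1.3000e-01 -7.1200e+00] 6.8333
bar 8379 0.20167044861670183 ((564.7138061523438, -184.46942138671875), (41.55051040649414, 56.27640151977539), 18.942182540893555)
[2.74919515 4.77958465 4.03277747] [ 1.11949783 -0.46395199 -0.06300112] 0.017086208562321493 [-1.79906466e+02 -1.33087969e-01 -7.11297266e+00]
```

View pics/sc4.png

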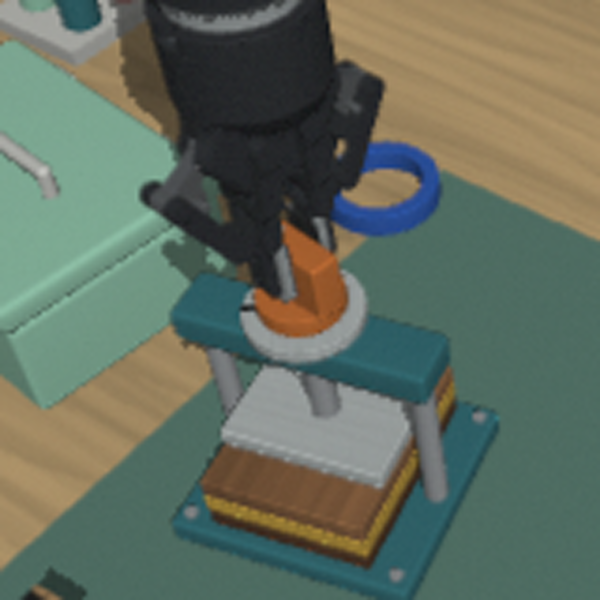

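View pics/w4.png

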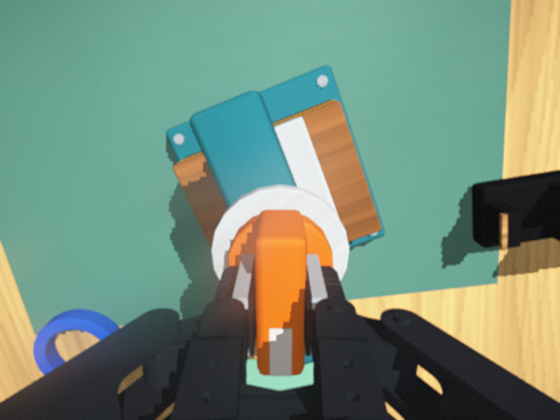

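```bash
python3 - <<'E'
from h import *
K,T=cam("scene")
for uv in[(187.4,207.6),(186.1,202.1)]:
    q=plane(K,T,uv,.153)[0];d=q[:2]-[.5622,-.1865];print(q.round(4),np.hypot(*d).round(4),np.degrees(np.arctan2(d[1],d[0])).round(1))
E
```

```text
[ 0.5913 -0.1957  0.153 ] 0.0305 -17.5
[ 0.5818 -0.2078  0.153 ] 0.029 -47.4
```

The tick has moved about 30° (0.52 rad, inside the stated 0.35 to 0.75) while the knob turned 74° (1.29 rad). That puts the slip at about 0.77 rad, so I'll release and lift away.

send_rows:
  plan:
    - {"hand": 0.7,"travel": [0,0,0],"turn": 0}
    - {"hand": 0.7,"travel": [0,0,0],"turn": 0}
    - {"hand": 0.7,"travel": [0,0,0],"turn": 0}
    - {"hand": 0.7,"travel": [0,0,0],"turn": 0}
    - {"hand": 0.7,"travel": [0,0,0],"turn": 0}
    - {"hand": 0.7,"travel": [0,0,0],"turn": 0}
    - {"hand": 0.7,"travel": [0,0,0],"turn": 0}
    - {"hand": 0.7,"travel": [0,0,-1],"turn": 0}
    - {"hand": 0.7,"travel": [0,0,-2],"turn": 0}
    - {"hand": 0.7,"travel": [0,0,-2],"turn": 0}
    - {"hand": 0.7,"travel": [0,0,-3],"turn": 0}
    - {"hand": 0.7,"travel": [0,0,-3],"turn": 0}

```text
time_s: 7.93
position: [0.5615, -0.1859, 0.2957]
orientation: [-180.0, 0.1, -7.2]
contact_force: [0.5, -0.4, 0.3]
grip_width: 0.0596
```

send_rows:
  plan:
    - {"hand": 0.7,"travel": [0,-3,0],"turn": 0}
    - {"hand": 0.7,"travel": [0,-2,0],"turn": 0}
    - {"hand": 0.7,"travel": [0,0,0],"turn": 0}
    - {"hand": 0.7,"travel": [0,0,0],"turn": 0}
    - {"hand": 0.7,"travel": [0,0,0],"turn": 0}

```text
time_s: 8.35
position: [0.5683, -0.1369, 0.2946]
orientation: [180.0, -0.0, -7.2]
contact_force: [0.4, -0.7, -0.1]
grip_width: 0.0598
```

```bash
python3 look.py w5;python3 - <<'E'
from h import *
p,d=read_camera("scene");cv2.imwrite("pics/sc5.png",cv2.resize(p[120:280,120:280,::-1],(600,600),interpolation=cv2.INTER_CUBIC))
p,d=read_camera("top");K,T=cam("top");P=cloud(K,T,d)
b=(np.hypot(P[...,0]-.532,P[...,1]-.209)<.04)&(P[...,2]>.19);print('spare',cv2.minAreaRect((plane(K,T,np.argwhere(b)[:,::-1],.202)[:,:2]*1000).astype(np.float32)))
print(observe()['contact_force'])
E
```

```text
[-20.8  20.9  -0.2  68.9  -0.   76.4] [ 0.5683 -0.1369  0.2946] [ 1.7996e+02 -1.0000e-02 -7.2100e+00] 8.35
bar 2022 0.20160911668287335 ((562.957763671875, -184.9026641845703), (57.35366439819336, 17.369731903076172), 83.36189270019531)
spare ((532.0172119140625, 208.9879608154297), (18.89639663696289, 56.319454193115234), 32.42161560058594)
[-0.08710866  0.0397052  -0.72319057]
```

View pics/sc5.png

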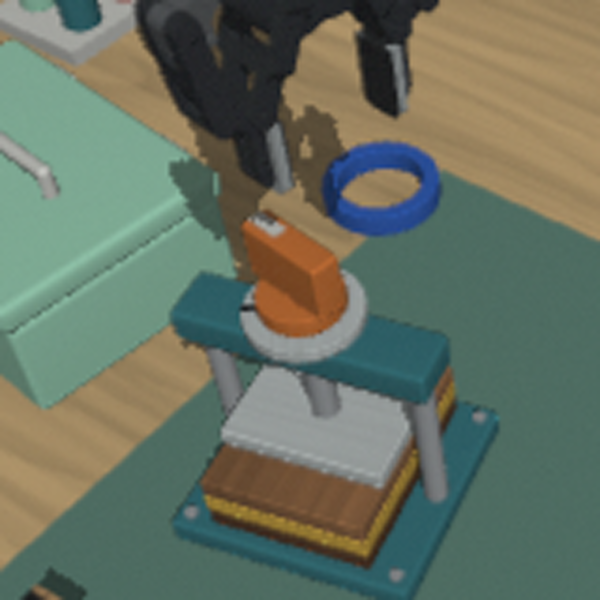

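View pics/w5.png

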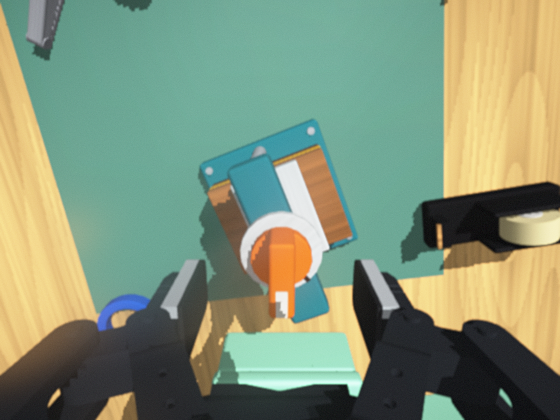

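```bash
python3 - <<'E'
from h import *
s=observe();K,T=cam("wrist",s)
f=np.load("pics/w5.npz");g=cv2.cvtColor(f['p'],cv2.COLOR_RGB2GRAY)
roi=np.argwhere(g[268:292,295:320]<70)[:,::-1]+[295,268];print(len(roi),roi.mean(0))
q=plane(K,T,roi.mean(0),.153)[0];d=q[:2]-[.5625,-.1855];print(q,np.hypot(*d),np.degrees(np.arctan2(d[1],d[0])))
E
```

```text
5 [306.6 278.8]
[ 0.5803586  -0.21314382  0.153     ] 0.03291064154274382 -57.13652430412486
```

```bash
python3 -c "
from bench import *
print(finish_job())"
```

```text
the job is handed in; nothing more can be done
None
```

The loaded press is tight: I gripped its orange knob from above, turned it about 1.29 rad clockwise, let go and lifted clear. I handed the job in at about 8.5 s; it reports no verdict.

- **Knob:** after release the bar lies at −96.6°; it started at −23.5°, so it turned about 1.28 rad in all.
- **Screw:** the wrist view puts the collar tick at about −57°, so the screw moved about 0.59 rad, inside the expected 0.35 to 0.75.
- **Slip:** that leaves about 0.69 rad of slip, roughly 2.6 clicks, against the 0.2 needed. This is a little more than the "click or two" you asked for.
- **Disagreement:** an earlier scene-camera reading of the tick gave −47° from a coarse pixel, and about 30° (0.52 rad) of screw turn against its own start reading. Either reading gives a slip well above 0.2 rad.
- **Empty press:** its knob did not turn (bar angle 32.5° before, 32.4° after).
- **Contact:** forces are at noise level and the gripper touches nothing.

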